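# Run the bench tester behind its dust cover

## Robot

A 6-joint arm with a two-finger parallel gripper is mounted at the origin on a cart in front of the work surface, level with it; the furniture and walls round the work are solid. World frame = base frame: x ahead of the robot, y to its left, z up, the work surface at z = 0. Lengths are in m, angles in degrees, forces in N, time in s.
With the tool pointing down it reaches from about 0.425 to 0.925 m from the base axis. Payload 12.5 kg.
Tool frame: the origin (TCP) lies between the finger pads; the fingertips stand 8 mm ahead of it and the grasp point (between the pads) lies 11 mm behind it; z points along the fingers, x is the direction in which the jaws open and shut, and the axes are right-handed (so a half turn about z gives the same grasp; the last joint's range is limited). The gripper opens to 85 mm and grips with 20 to 120 N. Pads are 22 mm wide; open, the fingers measure 114 mm over their backs; the gripper's body (76 mm by 85 mm) begins 54 mm behind the grasp point. The pads swing forward as they close: fully open they stand 13 mm farther back than shut.
Start: joints at [-81.795, 28.126, 89.318, -0, 62.55, -6.05], TCP at [0.154, -0.606, 0.239] pointing down, gripper open.
Joint ranges: [-177.58, 177.58], [-47.91, 125.51], [2.72, 160], [-65.01, 245.01], [3.68, 167.84], [-153.87, 153.87]. Speed limits (degrees/s): [127.2, 127.2, 159.86, 180, 180, 180].

## Interface

Orientations are given as [roll, pitch, yaw] about the fixed x, y, z axes, in that order (R = Rz(yaw) Ry(pitch) Rx(roll)).
In Python, from station import arm, vision, ticket gives the robot as it stands.
- The arm moves only by the tool move_arm, never from a script. Its argument "plan" is text: rows parted by semicolons, each of 7 numbers parted by spaces: the shift along the world's x, y, z in m, then the turn, a rotation vector about the world's x, y, z in degrees, then the finger opening in m, from 0 to 0.0854. In form: dx dy dz ax ay az claw; .... A call has 1 to 5 rows; each row shifts and turns the commanded pose from where the row before left it; what a row does not reach is not made up. A row lasts 1/12 s, in which the tool goes at most 41.7 mm and 7.16 degrees, less where a joint would pass 70% of its speed; a pose out of reach is approached as far as the arm can. A call is refused whole if a number of a shift passes 0.0417 or a number of a turn 7.16, either way. A call with a gripper value outside its range is refused whole. The fingers move at their own pace and stop on an object; "newtons" is the grip in N (left out, the last holds). Time passes only in rows, so rows that do not move let the fingers close. It gives the time, the measured TCP pose, the force and the opening at its end, in the units of the state.
- arm.sense(): the state, without advancing time (a new reading comes with each control period).
- vision.read_camera(name): name is "side" or "top" or "wrist"; returns (picture, depth): 384x512x3 uint8, red, green, blue; 384x512 float32, m along the optical axis (not along the pixel's ray), 0 where there is no reading.
- vision.camera_model(name): a dict with "fx", "fy", "cx", "cy" (pixels), "R" (3x3) and "t" (3): a world point X has camera coordinates R X + t; the wrist camera has in their place "T_tool_cam" (4x4, takes a point from camera to tool coordinates, whose origin is the TCP and whose axes are the tool frame's). Camera axes: x right, y down, z forward; pixel columns grow to the right and rows downward; lengths in m; the calibration is good to about 2 mm. A picture is of the moment at which its call begins: read the wrist's pose just before it. camera_model takes no time and is no camera call.
- ticket.sign_off(): hands the job in, once; it reports no verdict.
Trained networks look in the newest picture that a camera, given by its name, has taken for a name from the list of things; names that differ only in an ending like _2 or _b are one class to them, and where a whole thing is asked for, a point or a joint stands for the part that bears it (a point fixed in the world has none). Each returns a list of dicts, best first, with "confidence" (0 to 1); they miss things now and then, are a little off and sometimes report something else, mostly with a low value. They report only what shows in the picture. A call takes as long as a camera call.
- vision.silhouettes(camera, thing): "mask" (384x512 bool, what is visible of it) and "uv" ([column, row] in pixels, amid what is visible of it).
- vision.tip_of(camera, thing): "uv" ([column, row] in pixels: a listed point, or the origin of a listed thing).
The state is a dict: "time_s": time; "joint_pos": joint angles; "joint_velocities": joint speeds; "effort": joint torques, N m; "tcp_pos": TCP position; "orientation": TCP orientation; "ft_force": force on the tool from outside, world axes, zero at the start; "moment": the same for the moment, N m; "opening": opening from 0.0 (shut) to 1.0 (fully open).
Only numpy, scipy, OpenCV 4.12 (cv2) and the standard library are available. Lean on these libraries where they do the work, as an engineer would, in place of code of your own. Each camera call takes 0.05 s, during which the arm holds its last target.

## Task

First clear the camera back out of the tester's bay and set it gently down upright on the floor of the blue bin. Then turn the tester's T-handled key in its socket until it drops fully home, slide the dust cover fully open, press the button under it all the way down and let it up, and slide the cover fully shut again. Leave the other things on the bench where they are.

Things in the scene. Friction and masses are not known exactly. Their poses are not given: they have to be found in the camera images.
- riser: fixed plywood riser with a grey top, lying on the bench, 355 x 895 mm, origin under its centre, top 54 mm above the bench (z = 0.054); tester, bin, key, bottle, holder, cup and tape stand on it. All heights below are above this top
- tester: grey tester fixed to the riser, 124 mm (its x) by 330 mm (its y, -145 to +185 mm), deck 34 mm high; origin on the riser top under the button; +y runs from key socket (y -100) past button (0) to the open bay (y 45 to 178). Rails 104 mm apart inside, 56 mm high, flank cover and bay; a 50 mm high stop ends the bay
- socket (a point): centre of the key socket, on the deck (34 mm above the riser), tester axes: a round steel collar, 48 mm inside, 58 mm outside, top 56 mm above the riser; hidden in the deck below it a slot 40 mm long (along tester x, in line with two dark marks on the deck), 16 mm wide, 20 mm deep
- cover_grip (a point): middle of the black upright fin on the aluminium dust cover: fin 60 mm long (x), 12 mm thick (y), from 52 to 89 mm above the riser, this point at 76 mm. The cover is a plate 108 x 84 mm (y), top 52 mm above the riser, in the rails; tester axes
- cover (a joint): how far the dust cover is open, m: 0 shut (centred over the button), 0.10 fully open (slid along tester +y into the bay); may start up to 12 mm ajar; resists with about 2 N and stays where it is left. A thing in the bay blocks it
- button (a joint): how far the button is pressed, m: 0 up, 0.007 all the way down, about 5 N; springs back
- button_top (a point): centre of the top of the round grey push button, 44 mm across, top 44 mm above the riser when up; hidden by the cover while that is shut
- key_grip (a point): middle of the key's black handle bar, 60 mm long (x), 12 thick (y), 26 high; 59 mm above the key's lower end. Below: thin stem, 45 mm disc loose in the collar, and a 36 x 12 mm bit, 12 deep, in line with the handle. At first 93 mm above the riser, handle 0.6 to 1.45 rad anticlockwise from tester x; in line with x (within 0.1 rad) it can sink 12 mm
- left_back_mid (a point): centre of the loose camera back (about 0.12 kg) left on the deck in the bay, 21.5 mm above its underside: white shell 66 (x) by 57 (y) by 20 mm high with an upright 36 x 36 mm stack of boards centred on it, 21 to 43 mm above its underside; may be gripped by stack or shell; thin wires stick out. Turned up to 0.6 rad to the tester
- bin: blue bin fixed to the riser, 144 x 200 mm outside, walls 2 to 3 mm thick and 64 mm high, floor 3 mm above the riser; long side along its y; origin on the riser top under its centre. Tester and bin may be on either side
- flux_bottle: white round flux bottle with red needle cap, 44 mm across, body 88 mm tall, 140 mm to the needle tip, standing between the tester and the bin; bystander; origin under its centre
- cup: ribbed white cup with cable ends, 70 mm across, 59 mm tall, near the front edge at the left; bystander; origin under its centre
- tape_roll: roll of brown tape lying flat, 90 mm across, 24 mm high, near the front edge at the right; bystander; origin under its centre
- pin_tray: shallow grey tray of pins, 58 x 86 x 16 mm, on the bench left of the riser; bystander; origin under its centre
- back_behind: another camera back (shell 66 x 57 mm, 43 mm tall) on the bench behind the riser; bystander; origin on its underside, about 15 mm from its middle
- back_left: another camera back (shell 66 x 57 mm, 43 mm tall) on the bench left of the riser; bystander; origin on its underside, about 30 mm from its middle
- bullet_camera: finished white bullet camera on its foot, 110 x 114 x 210 mm, on the bench right of the riser; bystander; origin on its underside
- driver_holder: black funnel-shaped screwdriver holder, 62 x 70 mm, 75 mm tall, standing on the riser between tester and bin, in front of the bottle; bystander; origin under its centre

How it is judged:
By the outcome, as a careful person would: the job done as asked, in the order asked, and still so for the second after the job is handed in, with the robot touching nothing.
It also fails if it takes over 72 s, if anything falls off the work surface, if the arm or the gripper's body presses on something with over 40 N, if the wrist force passes 120 N, or if a joint passes its speed limit or range.

## Working session

There is one attempt and no reset: what is moved stays moved. The work goes in short steps, Python scripts to look and compute and a tool call to move; the robot and the scene stay as the last step left them, time stands still between calls to the robot, and variables do not carry over. Pictures are saved under pics/ and viewed, and the job is handed in when it is done.

Besides the shell and the picture viewer there is one more tool, called after ">>>" by a JSON object that holds its "method" and its "body", one argument or row to a line. move_arm: Moves the arm, as the interface text tells. Its arguments: {"type":"object","properties":{"plan":{"type":"string"},"newtons":{"type":"number"}},"required":["plan"]}

```bash
ls; mkdir -p pics
cat > h.py <<'E'
import numpy as np, cv2
from station import arm, vision, ticket
def save(n,im): cv2.imwrite(f'pics/{n}.png',im[:,:,::-1])
def pix2w(cam,d,u,v,tool=None):
    m=vision.camera_model(cam)
    p=np.array([(u-m['cx'])/m['fx']*d,(v-m['cy'])/m['fy']*d,d])
    if cam=='wrist':
        T=np.array(m['T_tool_cam']); p=T[:3,:3]@p+T[:3,3]
        from scipy.spatial.transform import Rotation as Ro
        s=tool
        return Ro.from_euler('xyz',s['orientation'],degrees=True).as_matrix()@p+np.array(s['tcp_pos'])
    return np.array(m['R']).T@(p-np.array(m['t']))
E
python3 - <<'E'
from h import *
print(arm.sense())
for c in ['side','top','wrist']:
    im,d=vision.read_camera(c); save(c+'0',im); np.save(c+'0.npy',d)
    print(c,vision.camera_model(c))
E
```

```text
pics
{'time_s': 0.0, 'joint_pos': array([-8.17946821e+01,  2.81650649e+01,  8.93482172e+01,  1.38137912e-03,
        6.25471027e+01, -6.05020264e+00]), 'joint_velocities': array([ 0.01138192,  0.00825905,  0.00868271, -0.03503985,  0.00060873,
        0.05562228]), 'effort': array([-2.55141531e-03, -6.18452096e+01, -2.61600548e+01, -1.13264573e-04,
        4.10761451e-03, -1.86661460e-06]), 'tcp_pos': array([ 0.15390649, -0.60555755,  0.23872924]), 'orientation': array([-1.79992417e+02,  5.99193126e-02, -7.57451130e+01]), 'ft_force': array([0.1048318 , 0.60105948, 0.17318482]), 'moment': array([ 0.03996205, -0.02137038, -0.01031887]), 'opening': 0.9990490744094306}
side {'fx': 471.1974324824616, 'fy': 471.1974324824616, 'cx': 254.53103298810873, 'cy': 191.44861201299338, 'R': array([[ 0.9980572 ,  0.0593801 ,  0.01886338],
       [ 0.05128545, -0.61106938, -0.78991393],
       [-0.03537833,  0.78934671, -0.61292753]]), 't': array([-0.51003825,  0.04533589,  1.86846825])}
top {'fx': 360.5769956417613, 'fy': 360.5769956417613, 'cx': 256.7979948900965, 'cy': 196.2766907328274, 'R': array([[ 0.01716533, -0.99979181,  0.01103087],
       [-0.99335273, -0.01830864, -0.11364479],
       [ 0.11382309, -0.00900679, -0.99346021]]), 't': array([-0.01050896,  0.53030533,  1.32495416])}
wrist {'fx': 286.86335131861307, 'fy': 286.86335131861307, 'cx': 251.63645786198222, 'cy': 190.0306361228663, 'T_tool_cam': array([[ 9.99998794e-01,  8.67581640e-04,  1.28785742e-03,
         1.48762369e-04],
       [-1.21135081e-03,  9.54747592e-01,  2.97414810e-01,
        -7.56409025e-02],
       [-9.71547144e-04, -2.97416011e-01,  9.54747491e-01,
        -1.35419192e-01],
       [ 0.00000000e+00,  0.00000000e+00,  0.00000000e+00,
         1.00000000e+00]])}
```

View pics/top0.png

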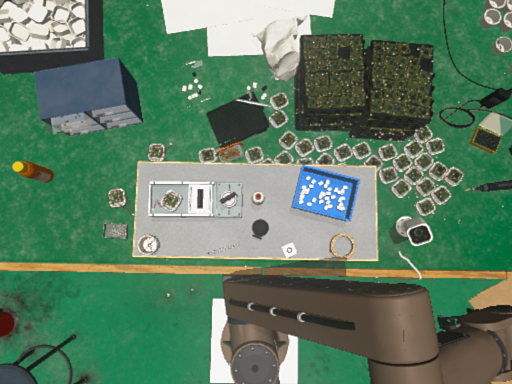

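View pics/side0.png

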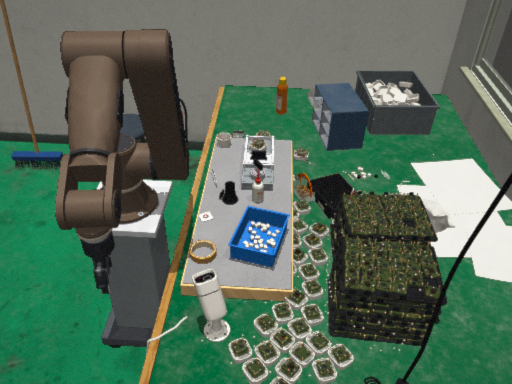

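Run:
```python
from h import *
im,d=vision.read_camera('top')
for t in ['tester','socket','cover_grip','key_grip','left_back_mid','bin','flux_bottle','driver_holder','cup','tape_roll']:
    for x in vision.tip_of('top',t)[:2]:
        u,v=x['uv']; dd=d[int(round(v)),int(round(u))]
        print('tip',t,round(x['confidence'],2),np.round([u,v],1),np.round(pix2w('top',dd,u,v),4))
for t in ['tester','cover_grip','key_grip','left_back_mid','bin']:
    for x in vision.silhouettes('top',t)[:1]:
        m=x['mask']; np.save(f'm_{t}.npy',m); print('sil',t,round(x['confidence'],2),np.round(x['uv'],1),m.sum())
np.save('top0.npy',d)
```

```text
tip tester 0.92 [201.9 199.7] [0.506  0.1936 0.1056]
tip socket 0.75 [228.6 199.9] [0.5064 0.0988 0.1114]
tip socket 0.6 [343.1 246.4] [ 0.3496 -0.319   0.052 ]
tip cover_grip 0.65 [203.5 199.5] [0.507  0.1883 0.1038]
tip key_grip 0.43 [229.8 195.6] [0.5165 0.0919 0.1575]
tip key_grip 0.4 [160.3 155. ] [0.6824 0.3692 0.0256]
tip left_back_mid 0.77 [173.8 199.4] [0.5038 0.2897 0.1198]
tip bin 0.58 [317.7 194. ] [ 0.5399 -0.2255  0.0574]
tip flux_bottle 0.65 [341.9 244.9] [ 0.355  -0.3145  0.0525]
tip flux_bottle 0.58 [258.6 200.3] [ 0.5054 -0.0067  0.1261]
tip driver_holder 0.73 [256.3 226.9] [ 0.4147 -0.0009  0.0631]
tip cup 0.72 [169.8 199.3] [0.5042 0.3043 0.117 ]
tip cup 0.59 [149.2 245. ] [0.3427 0.3865 0.0522]
sil tester 0.56 [196.8 198.6] 2817
sil cover_grip 0.89 [200.1 201. ] 684
sil key_grip 0.51 [229.  200.5] 153
sil left_back_mid 0.57 [200.7 201.6] 697
sil bin 0.82 [320.1 191.8] 2601
```

Run:
```python
from h import *
im=cv2.imread('pics/top0.png'); c=im[155:265,130:385]; cv2.imwrite('pics/topz.png',cv2.resize(c,None,fx=3.1,fy=3.1,interpolation=cv2.INTER_CUBIC))
d=np.load('top0.npy')
m=vision.camera_model('top'); v,u=np.mgrid[0:384,0:512]
P=np.stack([(u-m['cx'])/m['fx']*d,(v-m['cy'])/m['fy']*d,d],-1)
W=(P-np.array(m['t']))@np.array(m['R'])
np.save('W0.npy',W)
# heights grid stats
z=W[...,2]
R=(W[...,0]>.3)&(W[...,0]<.7)&(W[...,1]>-.45)&(W[...,1]<.45)
print('riser top',np.median(z[R&(abs(z-.054)<.01)]))
for n,lo,hi,ya,yb in [('bin rim',.108,.125,-.37,-.08),('tester rails',.1,.116,.03,.42)]:
    s=R&(z>lo)&(z<hi)&(W[...,1]>ya)&(W[...,1]<yb)
    r=cv2.minAreaRect(W[s][:,:2].astype(np.float32)); print(n,s.sum(),r,np.median(z[s]))
r=cv2.minAreaRect(W[np.load('m_bin.npy')&(z>.1)][:,:2].astype(np.float32));print(r)
for t in ['cup','tape_roll','flux_bottle']: pass
```

```text
riser top 0.053218304886527734
bin rim 468 ((0.5375708341598511, -0.24323037266731262), (0.21050018072128296, 0.155191570520401), 76.5035171508789) 0.11900932313636864
tester rails 1329 ((0.4776957631111145, 0.232558012008667), (0.19100423157215118, 0.32098063826560974), 1.3705761432647705) 0.10645553974629193
((0.5230830907821655, -0.16491876542568207), (0.21956497430801392, 0.4026530086994171), 11.244458198547363)
```

View pics/topz.png

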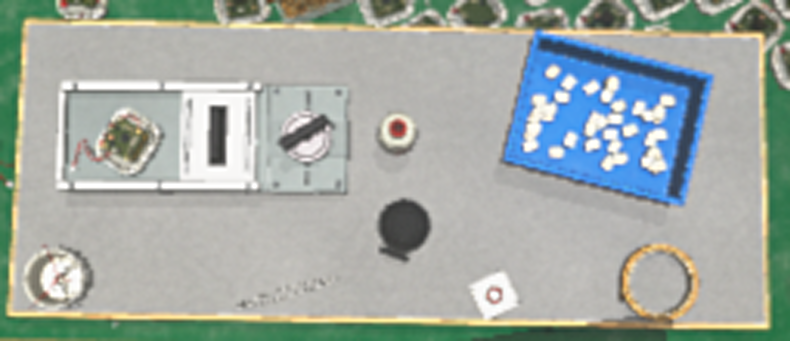

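>>> {"method": "move_arm", "body": {
  "plan": "0 0 0.04 0 0 0 0.085; 0.018 0.009 0.035 0 0 0 0.085; 0.036 0.019 0 0 0 0 0.085; 0.036 0.019 0 0 0 0 0.085; 0.036 0.019 0 0 0 0 0.085"
}}

```text
time_s: 1.37
tcp_pos: [0.2809, -0.539, 0.315]
orientation: [-180.0, -0.1, -75.8]
ft_force: [0.7, -0.7, 0.1]
opening: 0.998
```

>>> {"method": "move_arm", "body": {
  "plan": "0.03 0.027 0 0 0 0 0.085; 0.03 0.027 0 0 0 0 0.085; 0.03 0.027 0 0 0 0 0.085; 0.03 0.027 0 0 0 0 0.085; 0.03 0.027 0 0 0 0 0.085"
}}

```text
time_s: 1.78
tcp_pos: [0.4311, -0.4032, 0.3145]
orientation: [-180.0, -0.0, -75.8]
ft_force: [-0.6, -1.1, 0.6]
opening: 0.994
```

>>> {"method": "move_arm", "body": {
  "plan": "0.022 0.034 0 0 0 0 0.085; 0.022 0.034 0 0 0 0 0.085; 0.022 0.034 0 0 0 0 0.085; 0.022 0.034 0 0 0 0 0.085; 0.022 0.034 0 0 0 0 0.085"
}}

```text
time_s: 2.2
tcp_pos: [0.5407, -0.2329, 0.3145]
orientation: [-180.0, -0.0, -75.7]
ft_force: [0.8, -0.5, -0.5]
opening: 0.996
```

>>> {"method": "move_arm", "body": {
  "plan": "0.006 0.04 0 0 0 0 0.085; 0.006 0.04 0 0 0 0 0.085; 0.006 0.04 0 0 0 0 0.085; 0.006 0.04 0 0 0 0 0.085; 0.006 0.04 0 0 0 0 0.085"
}}

```text
time_s: 2.62
tcp_pos: [0.5698, -0.0328, 0.3145]
orientation: [-180.0, -0.0, -75.7]
ft_force: [-0.2, -0.0, -0.8]
opening: 0.997
```

>>> {"method": "move_arm", "body": {
  "plan": "0 0.041 0 0 0 0 0.085; 0 0.041 0 0 0 0 0.085; 0 0.041 0 0 0 0 0.085; -0.018 0.03 -0.02 0 0 0 0.085; -0.02 0.03 -0.02 0 0 0 0.085"
}}

```text
time_s: 3.03
tcp_pos: [0.5318, 0.1502, 0.2743]
orientation: [-179.9, -0.0, -75.7]
ft_force: [0.8, 0.8, -0.7]
opening: 0.994
```

```bash
cat > look.py <<'E'
import sys
from h import *
from scipy.spatial.transform import Rotation as Ro
def look(n):
    s=arm.sense(); im,d=vision.read_camera('wrist'); save(n,cv2.resize(im,None,fx=1.5,fy=1.5))
    m=vision.camera_model('wrist'); v,u=np.mgrid[0:384,0:512]
    P=np.stack([(u-m['cx'])/m['fx']*d,(v-m['cy'])/m['fy']*d,d],-1)
    T=np.array(m['T_tool_cam']); P=P@T[:3,:3].T+T[:3,3]
    W=P@Ro.from_euler('xyz',s['orientation'],degrees=True).as_matrix().T+np.array(s['tcp_pos'])
    W[d==0]=np.nan
    return s,im,d,W
if __name__=='__main__':
    s,im,d,W=look(sys.argv[1]); np.save(sys.argv[1]+'_W.npy',W)
    print(s['time_s'],s['tcp_pos'])
    for t in sys.argv[2:]:
        for x in vision.tip_of('wrist',t)[:2]:
            u,v=x['uv']; print('tip',t,round(x['confidence'],2),np.round([u,v],1),np.round(W[int(round(v)),int(round(u))],4))
E
python3 look.py w1 left_back_mid cover_grip key_grip socket button_top
```

```text
3.0333 [0.53184726 0.15023172 0.27430383]
tip left_back_mid 0.56 [102.4 164.9] [0.5069 0.301  0.1222]
tip left_back_mid 0.17 [341.4 273.2] [0.5403 0.1084 0.2919]
tip cover_grip 0.98 [200.  186.4] [0.5163 0.1975 0.1421]
tip key_grip 0.77 [296.6 213.6] [0.5178 0.1022 0.1596]
tip key_grip 0.56 [340.1 274.3] [0.5388 0.1079 0.2904]
tip socket 0.75 [288.7 196. ] [0.5195 0.1044 0.1126]
```

View pics/w1.png

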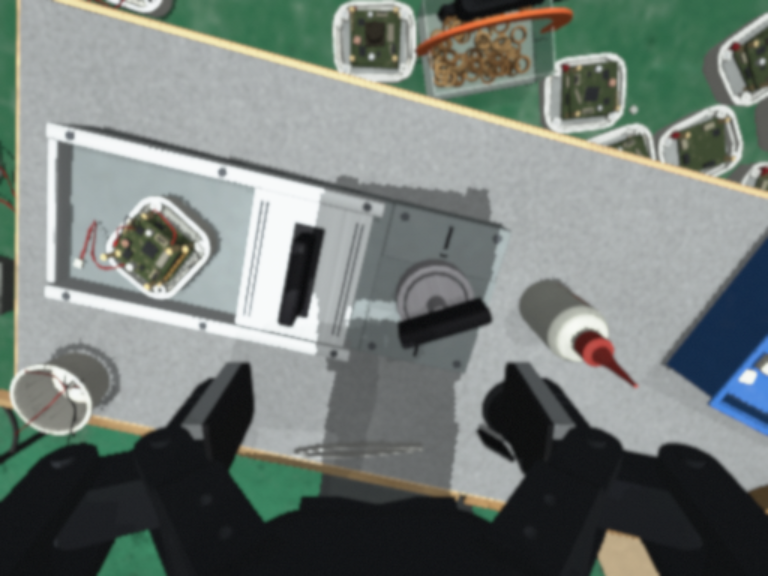

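Run:
```python
from h import *
W=np.load('w1_W.npy'); x,y,z=W[...,0],W[...,1],W[...,2]
v,u=np.mgrid[0:384,0:512]
def rect(n,s):
    p=W[s].astype(np.float32); r=cv2.minAreaRect(p[:,:2]); print(n,len(p),np.round(r[0],4),np.round(r[1],4),round(r[2],2),'z',np.round(np.nanmedian(p[:,2]),4))
inb=lambda u0,u1,v0,v1:(u>=u0)&(u<u1)&(v>=v0)&(v<v1)
def big(s):
    n,l,st,_=cv2.connectedComponentsWithStats(s.astype(np.uint8)); return l==1+np.argmax(st[1:,4])
rect('fin',big(inb(180,225,140,225)&(z>.125)))
rect('key',big(inb(255,335,180,240)&(z>.145)&(z<.175)))
rect('collar',big(inb(255,335,160,230)&(z>.104)&(z<.116)))
rect('stack',big(inb(70,145,125,205)&(z>.115)&(z<.15)))
rect('shell',big(inb(55,150,110,205)&(z>.098)&(z<.16)))
print('shell z',np.nanpercentile(z[inb(70,145,125,205)],[5,25,50,75,95]))
rect('cover',big(inb(150,250,100,240)&(z>.1035)&(z<.11)&(y>.13)))
# rail edges: points with z~.11 
s=big(inb(25,260,75,250)&(z>.1)&(z<.118)&~(inb(68,142,125,202)))
rect('rails+cover',s)
s=inb(240,345,120,260)&(z>.083)&(z<.094); rect('deck',big(s))
```

```text
Traceback (most recent call last):
cv2.error: OpenCV(4.12.0) /io/opencv/modules/imgproc/src/convhull.cpp:143: error: (-215:Assertion failed) total >= 0 && (depth == CV_32F || depth == CV_32S) in function 'convexHull'
```

```bash
cat > rects.py <<'E'
from h import *
import sys
W=np.load('w1_W.npy'); x,y,z=W[...,0],W[...,1],W[...,2]
v,u=np.mgrid[0:384,0:512]
def rect(n,s):
    p=W[s]; r=cv2.minAreaRect(np.ascontiguousarray(p[:,:2],dtype=np.float32)); print(n,len(p),np.round(r[0],4),np.round(r[1],4),round(r[2],2),'z',np.round(np.nanmedian(p[:,2]),4))
inb=lambda u0,u1,v0,v1:(u>=u0)&(u<u1)&(v>=v0)&(v<v1)
def big(s):
    n,l,st,_=cv2.connectedComponentsWithStats(s.astype(np.uint8)); return l==1+np.argmax(st[1:,4])
E
python3 - <<'E'
from rects import *
rect('fin',big(inb(180,225,140,225)&(z>.125)))
rect('fin top',big(inb(180,225,140,225)&(z>.137)))
rect('key',big(inb(255,335,180,240)&(z>.145)&(z<.175)))
rect('key top',big(inb(255,335,180,240)&(z>.155)&(z<.175)))
rect('collar',big(inb(255,335,160,230)&(z>.104)&(z<.116)))
rect('stack',big(inb(70,145,125,205)&(z>.115)&(z<.15)))
rect('shell',big(inb(55,150,110,205)&(z>.098)&(z<.16)))
print('shell z',np.nanpercentile(z[inb(70,145,125,205)],[5,25,50,75,95]))
s=big(inb(25,260,75,250)&(z>.1)&(z<.118)&~(inb(68,142,125,202)))
rect('rails+cover',s)
s=inb(240,345,120,260)&(z>.083)&(z<.094); rect('deck',big(s))
E
```

```text
fin 828 [0.511  0.2019] [0.0592 0.0121] 0.92 z 0.1434
fin top 736 [0.511  0.2019] [0.0591 0.0121] 0.92 z 0.1435
key 1055 [0.5127 0.1013] [0.012  0.0596] 32.3 z 0.1601
key top 806 [0.5127 0.1013] [0.012  0.0595] 32.3 z 0.1605
collar 1183 [0.5213 0.1071] [0.0356 0.0571] 34.43 z 0.1121
stack 1416 [0.5045 0.3046] [0.0504 0.0499] 49.95 z 0.121
shell 3306 [0.5028 0.3111] [0.0718 0.0727] 58.68 z 0.1103
shell z [0.08801775 0.0892142  0.10509931 0.11254352 0.12305664]
rails+cover 11484 [0.5094 0.2696] [0.1243 0.2314] 0.96 z 0.1075
deck 5947 [0.5122 0.1101] [0.124  0.1108] 1.07 z 0.089
```

>>> {"method": "move_arm", "body": {
  "plan": "-0.007 0.038 -0.01 0 0 0 0.085; -0.007 0.038 -0.01 0 0 0 0.085; -0.007 0.038 -0.01 0 0 0 0.085; -0.007 0.038 -0.01 0 0 0 0.085; 0 0 0 0 0 0 0.085"
}}

```text
time_s: 3.75
tcp_pos: [0.5032, 0.3041, 0.233]
orientation: [179.9, 0.0, -75.6]
ft_force: [0.1, -0.9, -0.1]
opening: 0.994
```

```bash
python3 look.py w2 left_back_mid
```

```text
3.75 [0.50324623 0.30407635 0.23300555]
tip left_back_mid 0.71 [246.9 185.4] [0.5055 0.3086 0.1214]
```

View pics/w2.png

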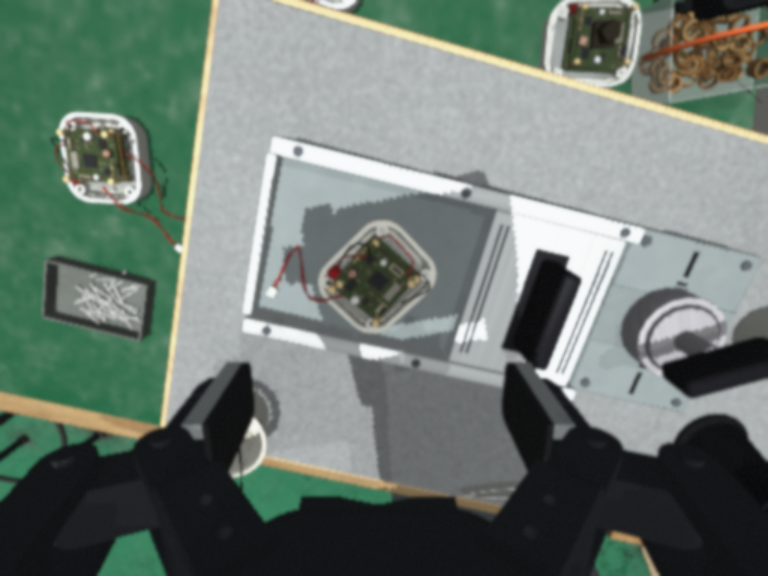

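```bash
sed -i "s/W=np.load('w1_W.npy')/W=np.load(sys.argv[1]+'_W.npy')/" rects.py; python3 - w2 <<'E'
from rects import *
b=inb(205,300,140,225)
for t in [.100,.104,.112,.116,.119,.123]:
    rect(f'z>{t}',big(b&(z>t)&(z<.15)))
im=cv2.imread('pics/w2.png'); cv2.imwrite('pics/w2c.png',cv2.resize(im[190:350,230:470],None,fx=3,fy=3))
zz=np.clip((z-.08)/.06,0,1)*255; cv2.imwrite('pics/w2z.png',cv2.resize(zz[127:233,150:313].astype(np.uint8),None,fx=4,fy=4,interpolation=0))
E
```

```text
z>0.1 3776 [0.4997 0.3053] [0.0587 0.0713] 59.16 z 0.1121
z>0.104 3464 [0.4997 0.3053] [0.0587 0.0713] 59.16 z 0.1184
z>0.112 1890 [0.4978 0.3105] [0.051  0.0682] 48.96 z 0.1208
z>0.116 1785 [0.5046 0.3053] [0.0499 0.0511] 48.96 z 0.121
z>0.119 1621 [0.5054 0.3059] [0.0478 0.0507] 51.3 z 0.1211
z>0.123 124 [0.5149 0.2875] [0.0216 0.0143] 56.27 z 0.1254<stdin>:6: RuntimeWarning: invalid value encountered in cast
```

View pics/w2c.png

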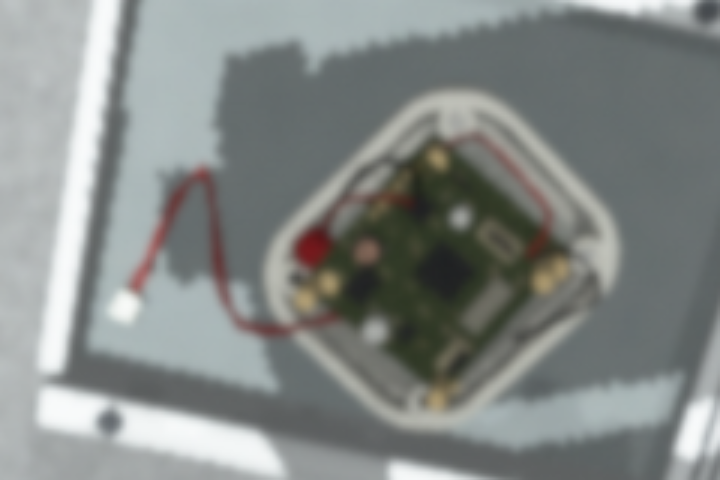

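View pics/w2z.png

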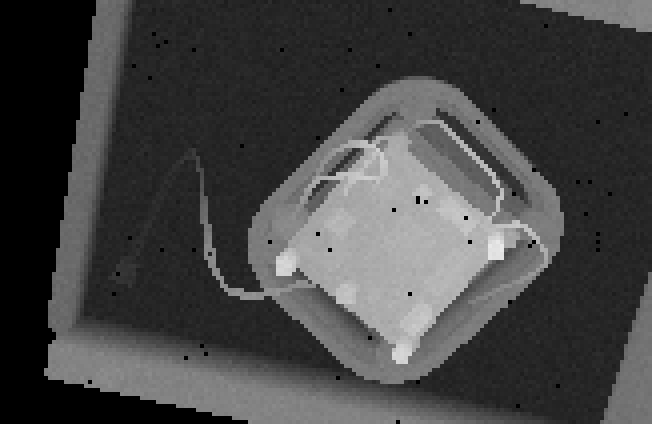

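```bash
python3 - w2 <<'E'
from rects import *
b=inb(190,300,140,235)
for t,k in [(.100,11),(.103,15),(.117,9),(.117,15)]:
    m=big(b&(z>t)&(z<.15)).astype(np.uint8); m=cv2.morphologyEx(m,cv2.MORPH_CLOSE,np.ones((7,7),np.uint8))
    m=cv2.morphologyEx(m,cv2.MORPH_OPEN,cv2.getStructuringElement(cv2.MORPH_ELLIPSE,(k,k)))
    rect(f'{t} {k}',(m>0)&(z>t)&(z<.15))
E
```

```text
0.1 11 3750 [0.5017 0.3042] [0.0587 0.0667] 59.16 z 0.1118
0.103 15 3503 [0.5017 0.3042] [0.0587 0.0667] 59.16 z 0.1181
0.117 9 1672 [0.5055 0.3067] [0.0442 0.0428] 65.58 z 0.1209
0.117 15 1619 [0.5051 0.3075] [0.0417 0.0413] 65.72 z 0.1209
```

>>> {"method": "move_arm", "body": {
  "plan": "0 0 -0.01 0 0 6.4 0.065; 0 0 -0.01 0 0 6.4 0.065; 0 0 -0.01 0 0 6.4 0.065; 0 0 -0.01 0 0 6.4 0.065; 0 0 -0.01 0 0 6.4 0.065"
}}

```text
time_s: 4.27
tcp_pos: [0.5054, 0.2984, 0.1848]
orientation: [-179.9, -0.1, -43.6]
ft_force: [-0.5, -0.4, 0.5]
opening: 0.763
```

>>> {"method": "move_arm", "body": {
  "plan": "0 0.001 -0.02 0 0 6.4 0.06; 0 0 -0.02 0 0 6.4 0.06; 0 0 -0.012 0 0 0 0.06; 0 0 -0.008 0 0 0 0.06; 0 0 0 0 0 0 0.06"
}}

```text
time_s: 4.68
tcp_pos: [0.5045, 0.2997, 0.1235]
orientation: [179.9, 0.0, -31.1]
ft_force: [-0.1, 0.4, -0.7]
opening: 0.702
```

>>> {"method": "move_arm", "body": {
  "plan": "-0.001 0.005 0 0 0 0 0.06; 0 0 0 0 0 0 0.06"
}}

```text
time_s: 4.85
tcp_pos: [0.5037, 0.3065, 0.1254]
orientation: [-179.9, -0.1, -31.0]
ft_force: [-0.4, -0.5, -0.1]
opening: 0.703
```

```bash
python3 look.py w3
```

```text
4.85 [0.50366216 0.30649196 0.12543058]
```

View pics/w3.png

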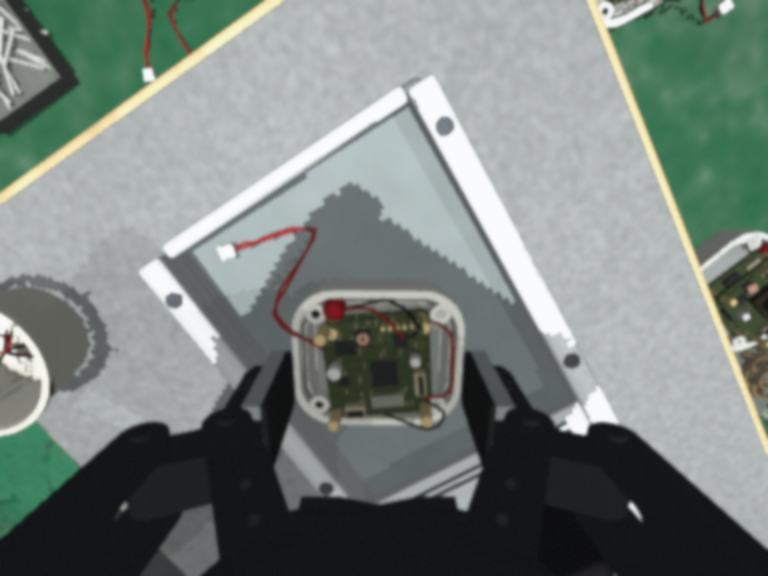

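>>> {"method": "move_arm", "body": {
  "plan": "0 -0.001 -0.008 0 0 0 0.06; 0 0 0 0 0 0 0.03; 0 0 0 0 0 0 0.02; 0 0 0 0 0 0 0.02; 0 0 0 0 0 0 0.02",
  "newtons": 25
}}

```text
time_s: 5.32
tcp_pos: [0.5029, 0.3052, 0.1164]
orientation: [180.0, -0.0, -30.9]
ft_force: [-0.1, -0.7, -0.8]
opening: 0.419
```

>>> {"method": "move_arm", "body": {
  "plan": "0 0 0 0 0 0 0.02; 0 0 0 0 0 0 0.02"
}}

```text
time_s: 5.48
tcp_pos: [0.5028, 0.3052, 0.1163]
orientation: [180.0, 0.0, -30.9]
ft_force: [-0.2, 0.3, -1.1]
opening: 0.419
```

```bash
python3 look.py w4
```

```text
5.4833 [0.5028424  0.30524961 0.11629521]
```

View pics/w4.png

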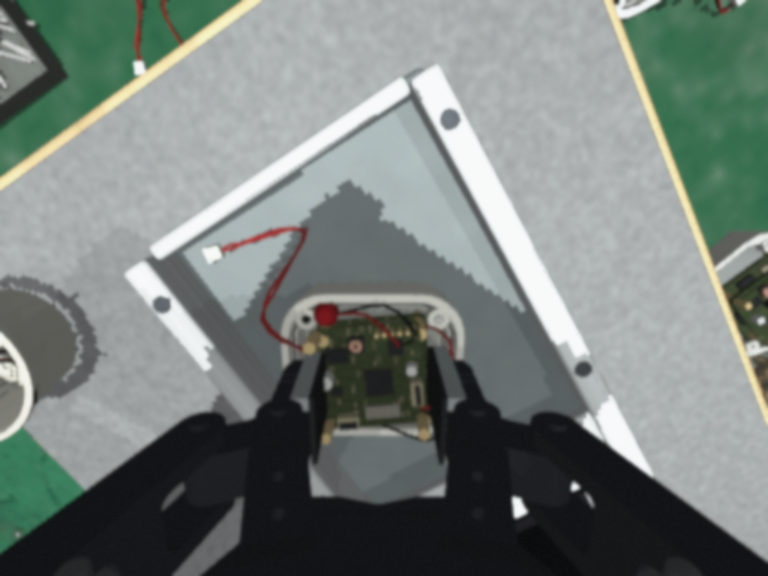

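>>> {"method": "move_arm", "body": {
  "plan": "0 0 0.015 0 0 0 0.02; 0 0 0.025 0 0 0 0.02; 0 0 0.035 0 0 0 0.02; 0 0 0.04 0 0 0 0.02; 0.004 -0.02 0.035 0 0 0 0.02"
}}

```text
time_s: 5.95
tcp_pos: [0.5064, 0.2869, 0.2685]
orientation: [-179.9, -0.0, -30.8]
ft_force: [0.5, 0.2, -0.2]
opening: 0.421
```

>>> {"method": "move_arm", "body": {
  "plan": "0.01 -0.035 0.01 0 0 0 0.02; 0.01 -0.038 0 0 0 0 0.02; 0.01 -0.038 0 0 0 0 0.02; 0.01 -0.038 0 0 0 0 0.02; 0.01 -0.038 0 0 0 0 0.02"
}}

```text
time_s: 6.37
tcp_pos: [0.5569, 0.0965, 0.2766]
orientation: [-180.0, -0.0, -30.9]
ft_force: [0.3, 0.2, -1.8]
opening: 0.415
```

>>> {"method": "move_arm", "body": {
  "plan": "0 -0.04 0 0 0 0 0.02; 0 -0.04 0 0 0 0 0.02; 0 -0.04 0 0 0 0 0.02; 0 -0.04 0 0 0 0 0.02; -0.003 -0.04 0 0 0 0 0.02"
}}

```text
time_s: 6.78
tcp_pos: [0.5537, -0.1037, 0.2764]
orientation: [-180.0, -0.0, -30.9]
ft_force: [0.6, -0.0, -1.1]
opening: 0.416
```

>>> {"method": "move_arm", "body": {
  "plan": "-0.003 -0.035 0 0 0 0 0.02; -0.003 -0.035 0 0 0 0 0.02; -0.003 -0.03 0 0 0 0 0.02; 0 -0.02 0 0 0 0 0.02; 0 0 0 0 0 0 0.02"
}}

```text
time_s: 7.2
tcp_pos: [0.5445, -0.2253, 0.276]
orientation: [180.0, -0.0, -31.1]
ft_force: [-0.3, -0.8, -1.4]
opening: 0.413
```

```bash
python3 look.py w5
python3 - <<'E'
from h import *
im,d=vision.read_camera('top'); save('top1',cv2.resize(im[155:265,130:385],None,fx=3.1,fy=3.1,interpolation=cv2.INTER_CUBIC))
E
```

```text
7.2 [ 0.54452739 -0.225282    0.2760356 ]
```

View pics/w5.png

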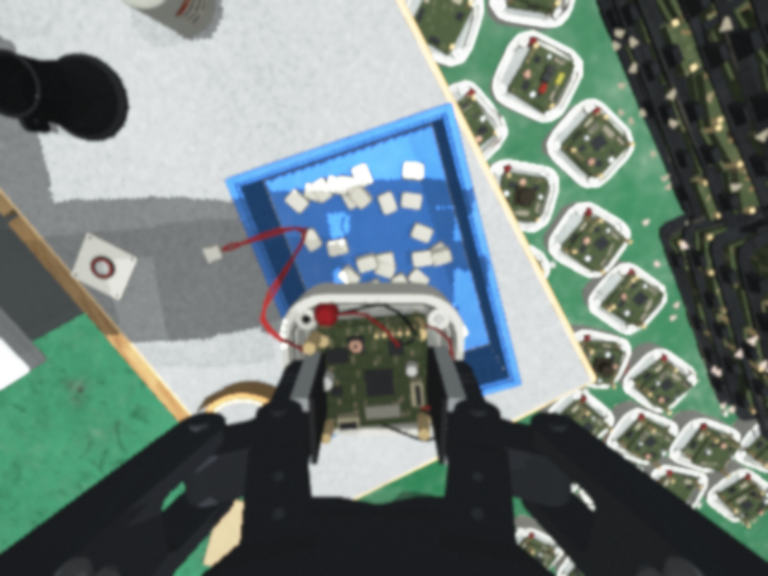

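View pics/top1.png

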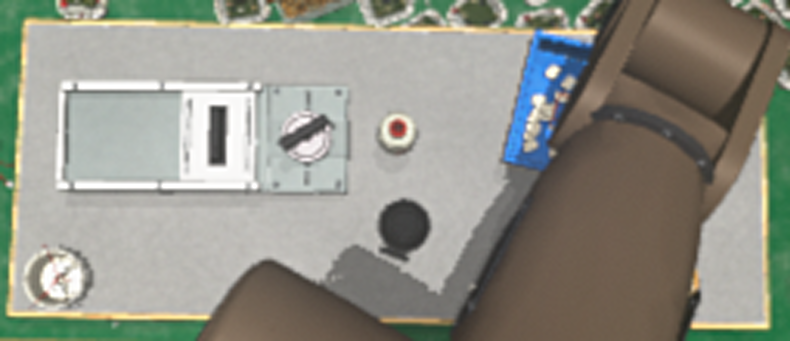

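```bash
python3 - w5 <<'E'
from rects import *
for (a,b) in [(230,180),(450,105),(520,385)]:
    uu,vv=int(a/1.5),int(b/1.5); n=W[vv-8:vv+9,uu-8:uu+9].reshape(-1,3); n=n[(n[:,2]>.11)&(n[:,2]<.125)]; print((a,b),np.round(np.median(n,0),4),len(n))
s=(z>.110)&(z<.125)&(u>140)&(u<360)&(v<262)
s=big(s);rect('rim',s)
print('floor',np.nanmedian(z[inb(200,300,130,185)]), 'shell low', np.nanpercentile(z[inb(190,310,190,220)],[5,50,95]))
E
```

```text
(230, 180) [ 0.4922 -0.1297  0.1217] 128
(450, 105) [ 0.6326 -0.1623  0.1218] 101
(520, 385) [ 0.5861 -0.3559  0.1217] 96
rim 3592 [ 0.5387 -0.2433] [0.2097 0.1553] 76.65 z 0.1214
floor 0.05812871600697517 shell low [0.05775141 0.26834461 0.27904098]
```

>>> {"method": "move_arm", "body": {
  "plan": "-0.003 -0.013 -0.02 0 0 -6 0.02; -0.003 -0.013 -0.03 0 0 -6 0.02; 0 0 -0.03 0 0 -6 0.02; 0 0 -0.03 0 0 -6 0.02; 0 0 -0.025 0 0 -6 0.02"
}}

```text
time_s: 7.72
tcp_pos: [0.5387, -0.2463, 0.1397]
orientation: [180.0, 0.0, -61.2]
ft_force: [0.1, 0.2, -1.3]
opening: 0.414
```

>>> {"method": "move_arm", "body": {
  "plan": "0 0 -0.02 0 0 0 0.02; 0 0 -0.014 0 0 0 0.02; 0 0 -0.008 0 0 0 0.02; 0 0 -0.004 0 0 0 0.02; 0 0 0 0 0 0 0.02"
}}

```text
time_s: 8.13
tcp_pos: [0.539, -0.2471, 0.0951]
orientation: [180.0, 0.0, -60.9]
ft_force: [0.4, 0.4, -0.5]
opening: 0.418
```

```bash
python3 look.py w6
```

```text
8.1333 [ 0.53904348 -0.24706113  0.09507387]
```

View pics/w6.png

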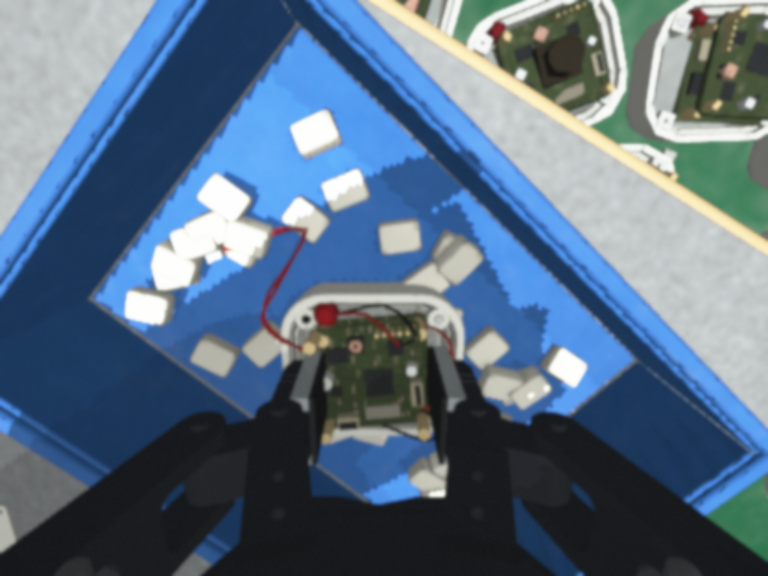

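>>> {"method": "move_arm", "body": {
  "plan": "0 0 -0.004 0 0 0 0.02; 0 0 -0.003 0 0 0 0.02; 0 0 0 0 0 0 0.02"
}}

```text
time_s: 8.43
tcp_pos: [0.5389, -0.2477, 0.0883]
orientation: [-180.0, -0.0, -60.9]
ft_force: [-0.2, 0.2, -1.4]
opening: 0.416
```

>>> {"method": "move_arm", "body": {
  "plan": "0 0 -0.002 0 0 0 0.02; 0 0 0 0 0 0 0.02"
}}

```text
time_s: 8.6
tcp_pos: [0.5389, -0.2478, 0.0863]
orientation: [180.0, -0.0, -61.0]
ft_force: [0.4, -0.8, -1.0]
opening: 0.418
```

```bash
python3 - w6 <<'E'
from rects import *
# floor pixels and beads
print(np.nanpercentile(z[inb(120,200,60,80)],[50]))
print('bead',np.round(z[inb(205,215,85,92)].mean(),4),np.round(z[inb(146,152,126,134)].mean(),4),np.round(z[inb(262,272,154,162)].mean(),4), 'floor',np.round(z[inb(230,245,120,130)].mean(),4))
E
```

```text
[0.05824391]
bead 0.0657 nan 0.066 floor 0.0654
```

>>> {"method": "move_arm", "body": {
  "plan": "0 0 -0.001 0 0 0 0.02; 0 0 0 0 0 0 0.02"
}}

```text
time_s: 8.77
tcp_pos: [0.5389, -0.2478, 0.0853]
orientation: [-180.0, -0.0, -61.0]
ft_force: [0.4, 0.6, -1.8]
opening: 0.417
```

>>> {"method": "move_arm", "body": {
  "plan": "0 0 -0.001 0 0 0 0.02; 0 0 0 0 0 0 0.02"
}}

```text
time_s: 8.93
tcp_pos: [0.539, -0.2478, 0.0849]
orientation: [-180.0, -0.0, -60.9]
ft_force: [-1.0, 0.0, 5.2]
opening: 0.416
```

>>> {"method": "move_arm", "body": {
  "plan": "0 0 0 0 0 0 0.045; 0 0 0 0 0 0 0.055; 0 0 0 0 0 0 0.06; 0 0 0 0 0 0 0.06; 0 0 0.01 0 0 0 0.06"
}}

```text
time_s: 9.35
tcp_pos: [0.5383, -0.2474, 0.0931]
orientation: [179.9, 0.1, -60.9]
ft_force: [-1.0, 0.3, 0.0]
opening: 0.704
```

>>> {"method": "move_arm", "body": {
  "plan": "0 0 0.025 0 0 0 0.06; 0 0 0.035 0 0 6 0.06; 0 0 0.04 0 0 7 0.06; 0 0.005 0.04 0 0 7 0.06; 0 0.01 0.035 0 0 7 0.06"
}}

```text
time_s: 9.77
tcp_pos: [0.5387, -0.2332, 0.2727]
orientation: [180.0, -0.1, -33.6]
ft_force: [0.5, -0.4, 0.2]
opening: 0.701
```

```bash
python3 look.py w7 left_back_mid
```

```text
9.7667 [ 0.538745   -0.23316931  0.27269382]
tip left_back_mid 0.69 [254.5 176.9] [ 0.5368 -0.2421  0.0884]
tip left_back_mid 0.57 [48.8 68.9] [ 0.4249 -0.0299  0.0897]
```

View pics/w7.png

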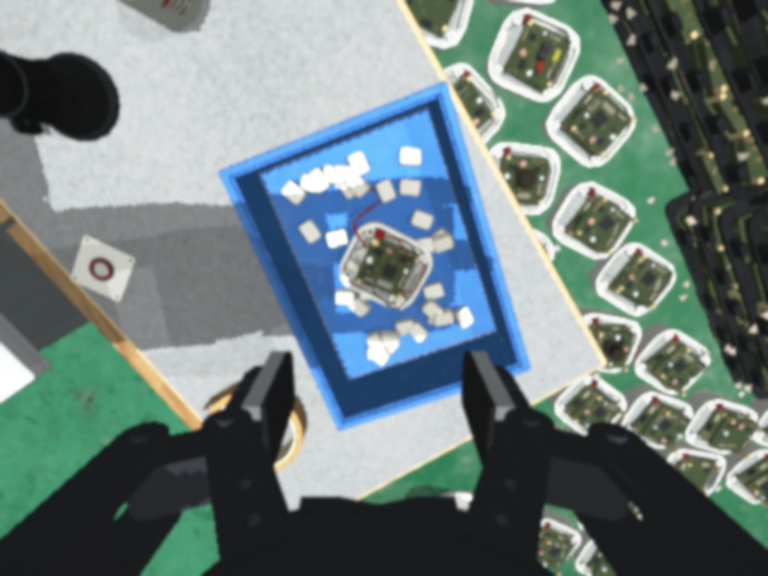

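>>> {"method": "move_arm", "body": {
  "plan": "0 0.033 0 0 0 6.6 0.05; 0 0.033 0 0 0 6.6 0.05; 0 0.033 0 0 0 6.6 0.05; 0 0.033 0 0 0 6.6 0.05; 0 0.033 0 0 0 6.6 0.05"
}}

```text
time_s: 10.28
tcp_pos: [0.5384, -0.0663, 0.2694]
orientation: [-180.0, 0.0, -0.7]
ft_force: [-0.2, 0.3, 0.4]
opening: 0.585
```

>>> {"method": "move_arm", "body": {
  "plan": "-0.006 0.034 -0.01 0 0 6.6 0.05; -0.005 0.034 -0.01 0 0 6.6 0.05; -0.005 0.034 -0.01 0 0 6.6 0.05; -0.005 0.034 0 0 0 6.6 0.05; -0.005 0.034 0 0 0 6.5 0.05"
}}

```text
time_s: 10.7
tcp_pos: [0.512, 0.1037, 0.2388]
orientation: [-180.0, 0.1, 32.2]
ft_force: [0.9, 0.5, -0.1]
opening: 0.584
```

>>> {"method": "move_arm", "body": {
  "plan": "0 0 0 0 0 0 0.05; 0 0 0 0 0 0 0.05"
}}

```text
time_s: 10.87
tcp_pos: [0.5125, 0.1036, 0.2393]
orientation: [-180.0, 0.0, 32.1]
ft_force: [-0.5, 0.8, 1.1]
opening: 0.585
```

```bash
python3 look.py w8 key_grip socket cover_grip
```

```text
10.8667 [0.51245138 0.10355669 0.23934987]
tip key_grip 0.58 [252.6 196.9] [0.5112 0.1068 0.1609]
tip key_grip 0.5 [501.1  39.8] [0.6725 0.3693 0.0207]
tip cover_grip 0.6 [317.4  88.4] [0.509  0.2017 0.1438]
```

View pics/w8.png

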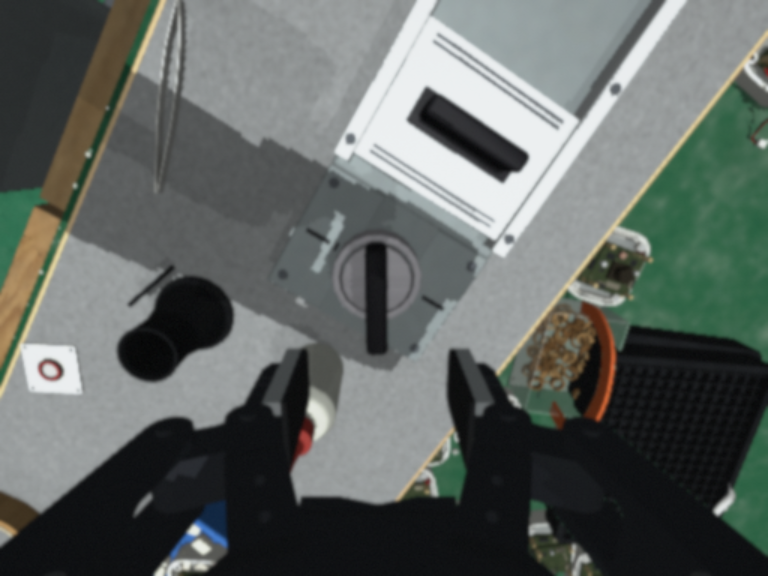

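```bash
python3 - w8 <<'E'
from rects import *
rect('key',big(inb(225,280,150,245)&(z>.155)&(z<.17)))
rect('fin',big(inb(260,360,50,130)&(z>.137)&(z<.15)))
rect('collar',big(inb(210,290,140,225)&(z>.106)&(z<.116)))
E
```

```text
key 1022 [0.5119 0.1011] [0.0113 0.0586] 32.38 z 0.1606
fin 1315 [0.5111 0.2017] [0.0603 0.0124] 1.01 z 0.1435
collar 1839 [0.512  0.1015] [0.0569 0.0557] 31.96 z 0.112
```

>>> {"method": "move_arm", "body": {
  "plan": "-0.0005 -0.0025 -0.03 0 0 0 0.045; 0 0 -0.035 0 0 0 0.045; 0 0 -0.025 0 0 0 0.04; 0 0 -0.011 0 0 0 0.04; 0 0 0 0 0 0 0.04"
}}

```text
time_s: 11.48
tcp_pos: [0.5116, 0.0985, 0.1359]
orientation: [-179.9, 0.2, 31.8]
ft_force: [0.9, -0.1, 0.9]
opening: 0.466
```

>>> {"method": "move_arm", "body": {
  "plan": "0 0 0 0 0 0 0.02; 0 0 0 0 0 0 0.005; 0 0 0 0 0 0 0.005; 0 0 0 0 0 0 0.005; 0 0 0 0 0 0 0.005",
  "newtons": 30
}}

```text
time_s: 11.9
tcp_pos: [0.5131, 0.0996, 0.1394]
orientation: [179.9, -0.1, 32.0]
ft_force: [1.1, -2.7, 5.2]
opening: 0.137
```

>>> {"method": "move_arm", "body": {
  "plan": "0 0 0 0 0 6.5 0.005; 0 0 0 0 0 6.5 0.005; 0 0 0 0 0 6.5 0.005; 0 0 0 0 0 6.5 0.005; 0 0 0 0 0 6.5 0.005"
}}

```text
time_s: 12.32
tcp_pos: [0.513, 0.0999, 0.1393]
orientation: [179.9, -0.1, 64.8]
ft_force: [1.1, 0.6, 5.7]
opening: 0.135
```

>>> {"method": "move_arm", "body": {
  "plan": "0 0 0 0 0 6.5 0.005; 0 0 0 0 0 6.5 0.005; 0 0 0 0 0 6.5 0.005; 0 0 0 0 0 6.6 0.005; 0 0 0 0 0 0 0.005"
}}

```text
time_s: 12.73
tcp_pos: [0.5131, 0.1003, 0.1389]
orientation: [179.9, -0.1, 91.0]
ft_force: [3.3, 3.9, -1.0]
opening: 0.13
```

```bash
python3 look.py w9; python3 -c "
from h import *;s=arm.sense();print(s['ft_force'],s['moment'],s['orientation'],s['joint_pos'])"
```

```text
12.7333 [0.51312764 0.10032859 0.13890054]
[ 3.86964086  3.40536969 -0.47688314] [ 0.61558046 -0.66966823 -0.02791845] [ 1.79857117e+02 -4.57356128e-02  9.06455875e+01] [ 3.79400268e+00  2.74881048e+01  1.09782917e+02  5.58899853e-02
  4.25838124e+01 -8.68926310e+01]
```

View pics/w9.png

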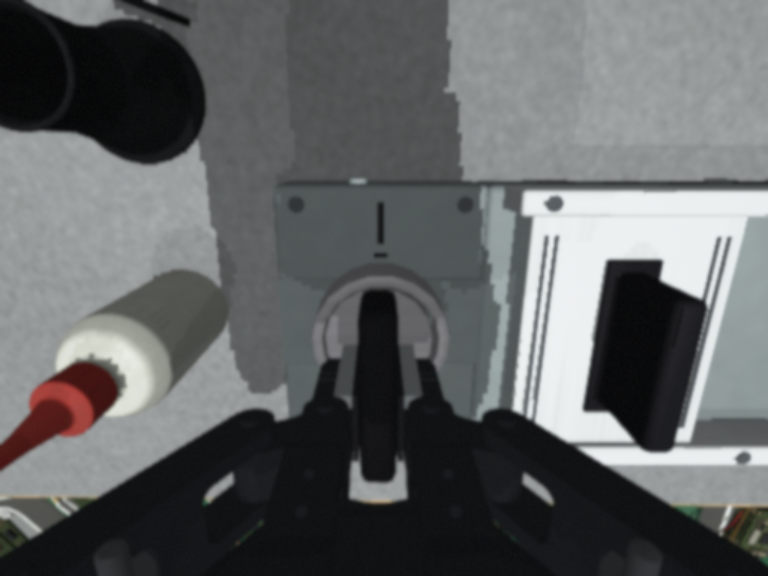

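>>> {"method": "move_arm", "body": {
  "plan": "0 0 -0.003 0 0 0 0.005; 0 0 -0.003 0 0 0 0.005; 0 0 0 0 0 0 0.005"
}}

```text
time_s: 13.03
tcp_pos: [0.5132, 0.1, 0.1323]
orientation: [179.9, -0.0, 90.5]
ft_force: [4.7, 4.3, -0.7]
opening: 0.135
```

>>> {"method": "move_arm", "body": {
  "plan": "0 0 -0.002 0 0 0 0.005; 0 0 -0.002 0 0 0 0.005; 0 0 0 0 0 0 0.005"
}}

```text
time_s: 13.28
tcp_pos: [0.5133, 0.1, 0.1283]
orientation: [179.9, -0.0, 90.5]
ft_force: [5.9, 4.2, -1.2]
opening: 0.135
```

>>> {"method": "move_arm", "body": {
  "plan": "0 0 -0.001 0 0 0 0.005; 0 0 -0.001 0 0 0 0.005; 0 0 0 0 0 0 0.005"
}}

```text
time_s: 13.53
tcp_pos: [0.5135, 0.1001, 0.1273]
orientation: [179.8, -0.0, 90.5]
ft_force: [2.7, 5.2, 10.2]
opening: 0.135
```

>>> {"method": "move_arm", "body": {
  "plan": "0 0 0.001 0 0 0 0.02; 0 0 0 0 0 0 0.035; 0 0 0 0 0 0 0.035; 0 0 0.01 0 0 0 0.035; 0 0 0.03 0 0 0 0.035"
}}

```text
time_s: 13.95
tcp_pos: [0.5107, 0.0995, 0.1651]
orientation: [-179.6, 0.0, 90.5]
ft_force: [-0.1, -0.0, -0.3]
opening: 0.413
```

>>> {"method": "move_arm", "body": {
  "plan": "0 0.01 0.035 0 0 0 0.035; 0 0.03 0.02 0 0 0 0.035; 0 0.03 0 0 0 0 0.035; 0 0 0 0 0 0 0.035"
}}

```text
time_s: 14.28
tcp_pos: [0.5125, 0.1731, 0.2244]
orientation: [179.8, -0.1, 90.7]
ft_force: [0.1, 0.4, -0.5]
opening: 0.405
```

```bash
python3 look.py w10 key_grip cover_grip
```

```text
14.2833 [0.51249642 0.17305509 0.22437356]
tip key_grip 0.76 [163.9 193.1] [0.5056 0.1049 0.1484]
tip cover_grip 0.7 [286.8 192.3] [0.5054 0.2008 0.1427]
```

View pics/w10.png

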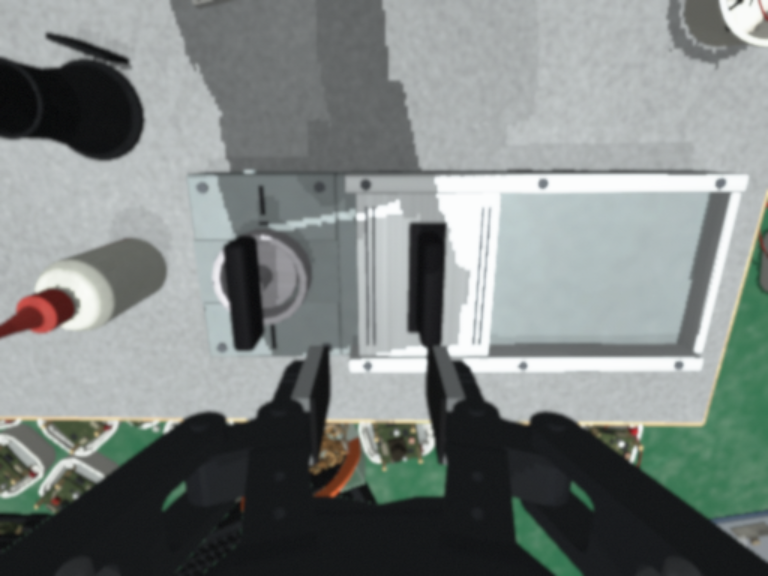

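```bash
python3 - w10 <<'E'
from rects import *
rect('key',big(inb(140,185,150,240)&(z>.14)&(z<.17)))
rect('fin',big(inb(265,300,140,235)&(z>.137)&(z<.15)))
rect('collar',big(inb(135,215,150,220)&(z>.106)&(z<.116)))
E
```

```text
key 1269 [0.5114 0.1   ] [0.0597 0.0126] 0.68 z 0.1485
fin 1068 [0.5105 0.202 ] [0.0592 0.0122] 1.05 z 0.1436
collar 553 [0.5104 0.1136] [0.0571 0.0326] 9.63 z 0.1106
```

>>> {"method": "move_arm", "body": {
  "plan": "-0.002 0.029 0 0 0 0 0.04; 0 0 -0.04 0 0 0 0.04; 0 0 -0.037 0 0 0 0.04; 0 0 -0.024 0 0 0 0.04; 0 0 -0.002 0 0 0 0.04"
}}

```text
time_s: 14.85
tcp_pos: [0.5085, 0.1972, 0.1152]
orientation: [-179.6, 0.1, 90.5]
ft_force: [-0.8, -0.4, -0.3]
opening: 0.466
```

>>> {"method": "move_arm", "body": {
  "plan": "0 0 0 0 0 0 0.02; 0 0 0 0 0 0 0.005; 0 0 0 0 0 0 0.005; 0 0 0 0 0 0 0.005; 0 0 0 0 0 0 0.005"
}}

```text
time_s: 15.27
tcp_pos: [0.511, 0.201, 0.1206]
orientation: [179.8, -0.2, 90.5]
ft_force: [1.5, 23.1, -13.2]
opening: 0.133
```

>>> {"method": "move_arm", "body": {
  "plan": "0 0.01 0 0 0 0 0.005; -0.0005 0.02 0 0 0 0 0.005; -0.0005 0.02 0 0 0 0 0.005; -0.0005 0.02 0 0 0 0 0.005; 0 0 0 0 0 0 0.005"
}}

```text
time_s: 15.68
tcp_pos: [0.5099, 0.2712, 0.1207]
orientation: [179.8, -0.1, 90.7]
ft_force: [3.9, 1.7, -8.1]
opening: 0.133
```

>>> {"method": "move_arm", "body": {
  "plan": "0 0.015 0 0 0 0 0.005; 0 0.008 0 0 0 0 0.005; 0 0.004 0 0 0 0 0.005; 0 0 0 0 0 0 0.005"
}}

```text
time_s: 16.02
tcp_pos: [0.5095, 0.2966, 0.1206]
orientation: [179.9, -0.1, 90.6]
ft_force: [1.5, 1.9, 2.3]
opening: 0.13
```

>>> {"method": "move_arm", "body": {
  "plan": "0 0.003 0 0 0 0 0.005; 0 0.002 0 0 0 0 0.005; 0 0 0 0 0 0 0.005"
}}

```text
time_s: 16.27
tcp_pos: [0.5094, 0.3009, 0.1206]
orientation: [179.9, -0.1, 90.5]
ft_force: [0.4, 0.7, 6.8]
opening: 0.131
```

>>> {"method": "move_arm", "body": {
  "plan": "0 0.001 0 0 0 0 0.005; 0 0.001 0 0 0 0 0.005; 0 0 0 0 0 0 0.005"
}}

```text
time_s: 16.52
tcp_pos: [0.5094, 0.3014, 0.1205]
orientation: [179.9, 0.1, 90.6]
ft_force: [1.0, -9.3, 9.1]
opening: 0.135
```

>>> {"method": "move_arm", "body": {
  "plan": "0 -0.0015 0 0 0 0 0.005; 0 0 0 0 0 0 0.025; 0 0 0 0 0 0 0.035; 0 0 0.01 0 0 0 0.035; 0 0 0.035 0 0 0 0.035"
}}

```text
time_s: 16.93
tcp_pos: [0.5072, 0.3004, 0.1613]
orientation: [-179.6, 0.2, 90.5]
ft_force: [1.0, -0.7, -0.2]
opening: 0.406
```

>>> {"method": "move_arm", "body": {
  "plan": "0 0 0.035 0 0 0 0.02; 0 -0.03 0.03 0 0 0 0; 0 -0.035 0 0 0 0 0; 0 -0.035 0 0 0 0 0; 0 0 0 0 0 0 0"
}}

```text
time_s: 17.35
tcp_pos: [0.5087, 0.1978, 0.2301]
orientation: [180.0, 0.0, 90.4]
ft_force: [-0.3, 0.0, 0.1]
opening: 0.0
```

```bash
python3 look.py w11 button_top cover_grip
```

```text
17.35 [0.50865504 0.19776076 0.23014067]
tip button_top 0.86 [256.7 184.1] [0.5095 0.2025 0.0989]
tip cover_grip 0.84 [372.6 191.2] [0.5014 0.2954 0.1443]
```

View pics/w11.png

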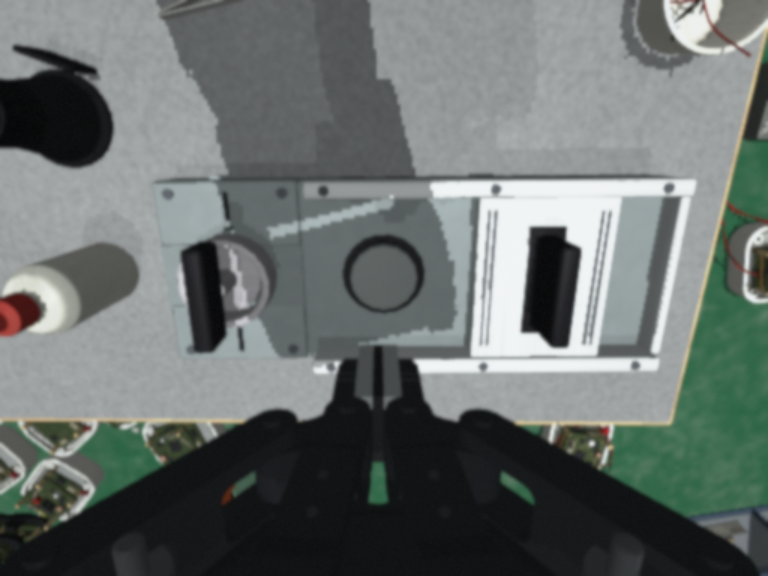

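```bash
python3 - w11 <<'E'
from rects import *
rect('fin',big(inb(345,395,140,240)&(z>.137)&(z<.15)))
rect('button',big(inb(220,290,150,215)&(z>.0955)&(z<.105)))
rect('rails+cover',big(inb(205,470,110,255)&(z>.1)&(z<.117)))
E
```

```text
fin 1138 [0.509  0.2996] [0.0593 0.0122] 1.3 z 0.1434
button 1501 [0.5111 0.2008] [0.0427 0.0428] 34.12 z 0.099
rails+cover 13799 [0.5102 0.271 ] [0.1244 0.2287] 0.97 z 0.1075
```

>>> {"method": "move_arm", "body": {
  "plan": "0 0.033 -0.02 0 0 0 0; 0 0.032 -0.02 0 0 0 0; 0 0 -0.03 0 0 0 0; 0 0 -0.03 0 0 0 0; 0 0 0 0 0 0 0"
}}

```text
time_s: 17.92
tcp_pos: [0.5064, 0.2676, 0.124]
orientation: [-179.6, 0.1, 90.7]
ft_force: [-0.3, 0.1, -0.2]
opening: 0.002
```

>>> {"method": "move_arm", "body": {
  "plan": "0 0.005 0 0 0 0 0; 0 0.005 0 0 0 0 0; 0 0 0 0 0 0 0"
}}

```text
time_s: 18.17
tcp_pos: [0.5097, 0.2781, 0.1307]
orientation: [179.8, -0.1, 90.6]
ft_force: [0.1, 0.4, 0.5]
opening: 0.004
```

>>> {"method": "move_arm", "body": {
  "plan": "0 0.003 0 0 0 0 0; 0 0.002 0 0 0 0 0; 0 0 0 0 0 0 0"
}}

```text
time_s: 18.42
tcp_pos: [0.5094, 0.2817, 0.13]
orientation: [179.9, 0.0, 90.6]
ft_force: [0.6, -2.3, 1.4]
opening: 0.002
```

>>> {"method": "move_arm", "body": {
  "plan": "0 0.001 0 0 0 0 0; 0 0.001 0 0 0 0 0; 0 0 0 0 0 0 0"
}}

```text
time_s: 18.67
tcp_pos: [0.5093, 0.2821, 0.1299]
orientation: [180.0, 0.1, 90.6]
ft_force: [-0.4, -15.3, 9.7]
opening: -0.001
```

>>> {"method": "move_arm", "body": {
  "plan": "0 0.001 0 0 0 0 0; 0 0.001 0 0 0 0 0; 0 0 0 0 0 0 0"
}}

```text
time_s: 18.92
tcp_pos: [0.5093, 0.2824, 0.1299]
orientation: [-180.0, 0.3, 90.6]
ft_force: [1.0, -27.7, 11.5]
opening: -0.004
```

>>> {"method": "move_arm", "body": {
  "plan": "0 -0.024 0 0 0 0 0; 0 -0.03 0 0 0 0 0; 0.001 -0.03 0 0 0 0 0; 0 0 -0.01 0 0 0 0; 0 0 0 0 0 0 0"
}}

```text
time_s: 19.33
tcp_pos: [0.5098, 0.2006, 0.1182]
orientation: [-180.0, -0.0, 90.4]
ft_force: [-0.3, 0.0, -0.4]
opening: 0.002
```

>>> {"method": "move_arm", "body": {
  "plan": "0 0 -0.008 0 0 0 0; 0 0 -0.005 0 0 0 0; 0 0 -0.002 0 0 0 0; 0 0 0 0 0 0 0"
}}

```text
time_s: 19.67
tcp_pos: [0.5099, 0.2025, 0.1034]
orientation: [-180.0, -0.0, 90.6]
ft_force: [0.1, 1.2, 3.9]
opening: -0.0
```

>>> {"method": "move_arm", "body": {
  "plan": "0 0 -0.002 0 0 0 0; 0 0 -0.002 0 0 0 0; 0 0 0 0 0 0 0"
}}

```text
time_s: 19.92
tcp_pos: [0.5099, 0.2023, 0.0998]
orientation: [180.0, -0.0, 90.6]
ft_force: [-0.1, 3.7, 5.0]
opening: 0.004
```

>>> {"method": "move_arm", "body": {
  "plan": "0 0 -0.001 0 0 0 0; 0 0 -0.001 0 0 0 0; 0 0 0 0 0 0 0"
}}

```text
time_s: 20.17
tcp_pos: [0.51, 0.2022, 0.0989]
orientation: [179.9, -0.0, 90.6]
ft_force: [-3.5, 5.0, 14.4]
opening: 0.003
```

>>> {"method": "move_arm", "body": {
  "plan": "0 0 -0.001 0 0 0 0; 0 0 -0.001 0 0 0 0; 0 0 0 0 0 0 0"
}}

```text
time_s: 20.42
tcp_pos: [0.5101, 0.2022, 0.0985]
orientation: [179.9, -0.1, 90.6]
ft_force: [-9.8, 1.3, 35.7]
opening: 0.004
```

>>> {"method": "move_arm", "body": {
  "plan": "0 0 0.01 0 0 0 0; 0 0 0.03 0 0 0 0; 0 0 0.035 0 0 0 0; 0 0.03 0.02 0 0 0 0.02; 0 0.03 0 0 0 0 0.04"
}}

```text
time_s: 20.83
tcp_pos: [0.5114, 0.2619, 0.1952]
orientation: [179.7, -0.1, 90.4]
ft_force: [1.0, 0.1, 0.7]
opening: 0.272
```

```bash
python3 look.py w12; python3 - w12 <<'E'
from rects import *
s=(z>.137)&(z<.15)&(y>.25)&(y<.35)&(x>.45)&(x<.56); rect('fin',big(s))
s=(z>.085)&(z<.105)&(y>.185)&(y<.215)&(x>.5)&(x<.525);print('button z',np.nanmedian(z[s]),s.sum())
E
```

```text
20.8333 [0.5114323  0.2619054  0.19522783]
fin 1377 [0.5087 0.3008] [0.059  0.0123] 1.09 z 0.1436
button z 0.09904398715336565 986
```

>>> {"method": "move_arm", "body": {
  "plan": "-0.001 0.038 0 0 0 0 0.04; 0 0 0 0 0 0 0.04; 0 0 -0.035 0 0 0 0.04; 0 0 -0.03 0 0 0 0.04; 0 0 -0.009 0 0 0 0.04"
}}

```text
time_s: 21.3
tcp_pos: [0.5071, 0.2988, 0.1128]
orientation: [-179.7, 0.1, 90.6]
ft_force: [0.5, -0.7, -0.8]
opening: 0.467
```

>>> {"method": "move_arm", "body": {
  "plan": "0 0 0 0 0 0 0.025; 0 0 0 0 0 0 0.005; 0 0 0 0 0 0 0.005; 0 0 0 0 0 0 0.005; 0 0 0 0 0 0 0.005"
}}

```text
time_s: 21.72
tcp_pos: [0.5092, 0.2996, 0.1172]
orientation: [180.0, -0.0, 90.6]
ft_force: [1.0, -0.7, -3.6]
opening: 0.139
```

>>> {"method": "move_arm", "body": {
  "plan": "0 -0.01 0 0 0 0 0.005; 0.0005 -0.02 0 0 0 0 0.005; 0.0005 -0.02 0 0 0 0 0.005; 0.0005 -0.02 0 0 0 0 0.005; 0 -0.015 0 0 0 0 0.005"
}}

```text
time_s: 22.13
tcp_pos: [0.5105, 0.2133, 0.1172]
orientation: [179.9, -0.0, 90.5]
ft_force: [3.6, 3.2, -4.6]
opening: 0.138
```

>>> {"method": "move_arm", "body": {
  "plan": "0 -0.008 0 0 0 0 0.005; 0 -0.003 0 0 0 0 0.005; 0 -0.002 0 0 0 0 0.005; 0 0 0 0 0 0 0.005"
}}

```text
time_s: 22.47
tcp_pos: [0.5107, 0.2017, 0.1172]
orientation: [180.0, -0.0, 90.6]
ft_force: [2.4, -1.7, 1.7]
opening: 0.135
```

>>> {"method": "move_arm", "body": {
  "plan": "0 -0.001 0 0 0 0 0.005; 0 -0.001 0 0 0 0 0.005; 0 0 0 0 0 0 0.005"
}}

```text
time_s: 22.72
tcp_pos: [0.5107, 0.2013, 0.1172]
orientation: [179.9, -0.1, 90.6]
ft_force: [0.5, 10.2, 0.9]
opening: 0.136
```

>>> {"method": "move_arm", "body": {
  "plan": "0 -0.001 0 0 0 0 0.005; 0 0 0 0 0 0 0.005"
}}

```text
time_s: 22.88
tcp_pos: [0.5107, 0.2012, 0.1172]
orientation: [179.9, -0.2, 90.6]
ft_force: [-0.2, 18.7, 1.2]
opening: 0.134
```

>>> {"method": "move_arm", "body": {
  "plan": "0 0 0 0 0 0 0.025; 0 0 0 0 0 0 0.035; 0 0 0.01 0 0 0 0.035; 0 0 0.035 0 0 0 0.02; 0 0.02 0.035 0 0 0 0"
}}

```text
time_s: 23.3
tcp_pos: [0.5097, 0.2168, 0.1973]
orientation: [-179.8, 0.1, 90.4]
ft_force: [0.8, 0.5, 0.2]
opening: 0.134
```

>>> {"method": "move_arm", "body": {
  "plan": "0 0.021 0 0 0 0 0; 0 0 -0.02 0 0 0 0; 0 0 -0.03 0 0 0 0; 0 0 -0.018 0 0 0 0; 0 0 0 0 0 0 0"
}}

```text
time_s: 23.72
tcp_pos: [0.5089, 0.2393, 0.1264]
orientation: [-179.7, 0.1, 90.6]
ft_force: [0.3, 0.5, 1.0]
opening: 0.001
```

```bash
python3 look.py w13
```

```text
23.7167 [0.5089441  0.23929078 0.12636061]
```

View pics/w13.png

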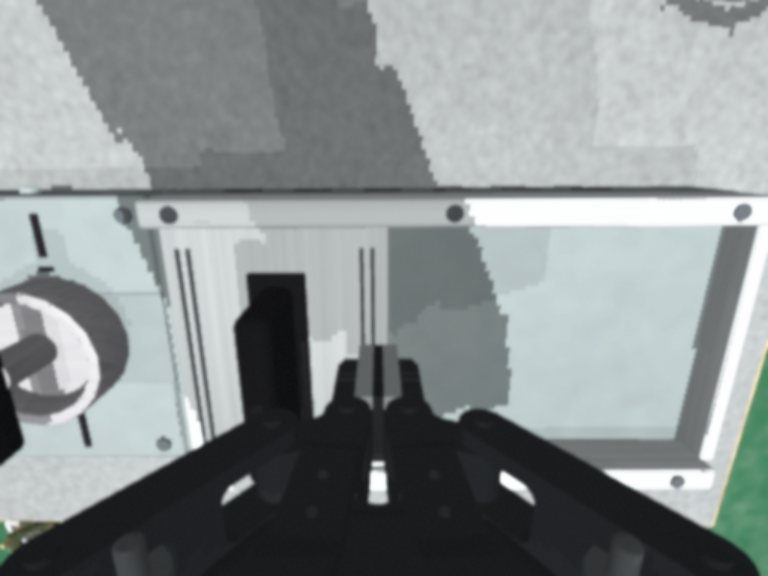

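>>> {"method": "move_arm", "body": {
  "plan": "0 -0.01 0 0 0 0 0; 0 -0.006 0 0 0 0 0; 0 -0.003 0 0 0 0 0; 0 -0.001 0 0 0 0 0; 0 0 0 0 0 0 0"
}}

```text
time_s: 24.18
tcp_pos: [0.511, 0.2208, 0.1303]
orientation: [179.8, -0.2, 90.5]
ft_force: [-0.9, 12.8, 0.2]
opening: 0.0
```

>>> {"method": "move_arm", "body": {
  "plan": "0 -0.001 0 0 0 0 0; 0 -0.001 0 0 0 0 0; 0 0 0 0 0 0 0"
}}

```text
time_s: 24.43
tcp_pos: [0.511, 0.2204, 0.1303]
orientation: [179.8, -0.3, 90.5]
ft_force: [-3.0, 27.0, -1.1]
opening: -0.001
```

>>> {"method": "move_arm", "body": {
  "plan": "0 0.01 0 0 0 0 0; 0 0.01 0.01 0 0 0 0; 0 0 0.04 0 0 0 0; 0 -0.01 0.04 0 0 0 0; 0 -0.035 0.02 0 0 0 0"
}}

```text
time_s: 24.85
tcp_pos: [0.5114, 0.1947, 0.2437]
orientation: [179.7, -0.1, 90.7]
ft_force: [0.7, -0.9, -0.3]
opening: 0.001
```

>>> {"method": "move_arm", "body": {
  "plan": "0 -0.02 0 0 0 0 0; 0 0 0 0 0 0 0"
}}

```text
time_s: 25.02
tcp_pos: [0.5108, 0.1698, 0.2414]
orientation: [179.8, -0.0, 90.4]
ft_force: [-0.2, -0.5, -0.6]
opening: 0.003
```

```bash
python3 look.py w14; python3 - w14 <<'E'
from rects import *
R=(x>.45)&(x<.57)
rect('fin',big((z>.137)&(z<.147)&(y>.18)&(y<.23)&R))
rect('key',big((z>.137)&(z<.17)&(y>.07)&(y<.13)&R))
im,d=vision.read_camera('top'); save('top2',cv2.resize(im[155:265,130:385],None,fx=3.1,fy=3.1,interpolation=cv2.INTER_CUBIC))
E
```

```text
25.0167 [0.51078715 0.16981574 0.2414059 ]
fin 934 [0.5108 0.2009] [0.0591 0.0122] 1.04 z 0.1436
key 1147 [0.5111 0.1001] [0.0592 0.0123] 0.44 z 0.1485
```

View pics/w14.png

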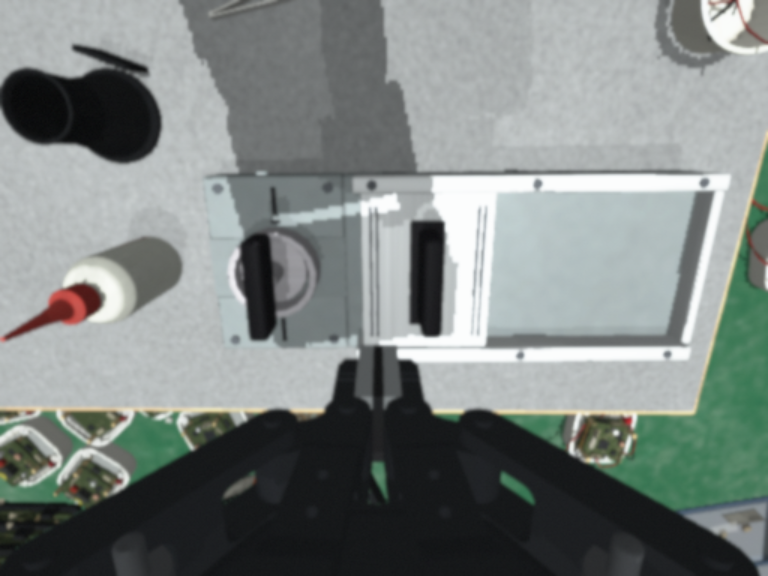

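View pics/top2.png

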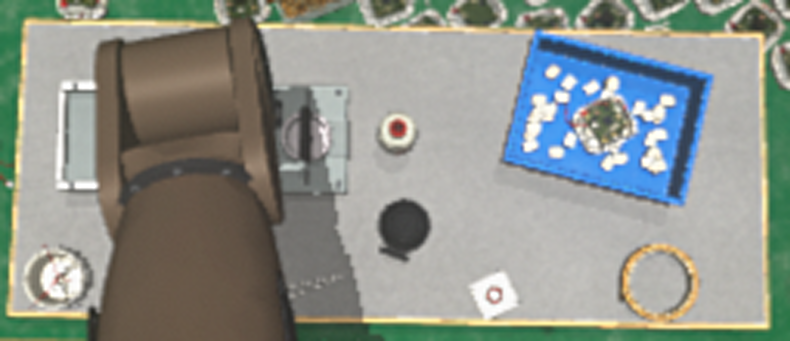

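```bash
python3 -c "
from station import ticket; print(ticket.sign_off())"
```

```text
the job is handed in; nothing more can be done
None
```

The job is done in the order asked and handed in at about 25 s of the 72 s allowed.

- **Camera back:** It was lifted by its board stack and set down upright on the bin floor, with 5 N at contact. The last pictures show it standing near the middle of the bin. The loose white bits in the bin measured about 8 mm high in the depth picture. The back still came down to floor level, so they did not hold it up.
- **Key:** I turned it about 59° until its handle lay along tester x, and it sank 12 mm (handle top from z 0.1605 to 0.1485). It met firm resistance at the bottom and still measured 0.1485 at the end.
- **Cover open:** My first slide left it about 1 mm short by the wrist camera. I pushed it on with closed fingers until it stopped against 28 N.
- **Button:** It was pressed to a hard stop, about 7 mm down, with 36 N on the fingers. It came back up to z 0.099.
- **Cover shut:** It was pushed back against its stop with 27 N. At the end the fin was at y 0.2009 and the button centre at 0.2008.

One thing disagreed with the description. The key handle started at about −59° from tester x, which is clockwise, while the notes say 0.6 to 1.45 rad anticlockwise. I turned it the short way into line.

In the last pictures the bottle, holder, cup and tape show no visible movement, and the gripper was clear of everything. I did not measure the things on the bench around the riser separately.

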